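# Stow a contactor in the spring-cover parts case

### The job

Press the thumb button on the end of the parts case so that its sprung sliding cover shoots open, and lay the rectangular contactor flat inside the open compartment. Then slide the cover fully shut against its spring until the catch holds it by itself. Set the contactor down rather than dropping it, do not force the case, and leave the capacitor, the screwdriver and the blue bin alone.

Things in the scene. Friction and masses are not known exactly. Their poses are not given: they have to be found in the camera images.
- parts_case: Grey case screwed to the bench, 136 (x) x 305 (y) mm, origin on its underside (y -145 to +160), z up; its y within 0.4 rad of the bench's y. From -y to +y: catch block with thumb button (y -145 to -90 mm, top 54 high), open compartment, solid deck (y +19 to +160, top 56 high). Aluminium rails, tops 66 high, run along both long edges (x beyond +-56). A flat cover slides along y between the rails.
- compartment (a point): Middle of the compartment's floor, 8 mm above the bench; axes as the case's. Compartment 120 mm wide (x +-60), 109 long (y -52 to +57); walls 48 mm and rails 58 mm above this floor. Anything over 48 mm above the floor blocks the cover. With the cover wide open y -52 to +49 is free from above.
- slide_cover (a joint): Place of the flat metal cover (122 x 117 x 4 mm, top 61 mm above the bench), m: 0 = shut and caught, grows opening to the case's +y, stop at +0.130. A spring drives it open: 7.5 N at shut, 2 N at open, friction 1 N. In the last 17 mm its hoop climbs the catch's ramp (10 to 16 N), drops behind it just past 0, then a firm stop at -0.0025. Let go after that it rests near 0; sooner, it springs open.
- cover_rib (a point): Middle of the top of the upright rib at the cover's +y end: 70 mm long (x), 10 thick (y), 18 high, top 79 mm above the bench. Axes as the case's; moves with the cover. At shut it lies at y = +15 mm in the case's frame. The face to push on for shutting is 5 mm to the +y side of this point.
- thumb_button (a joint): Travel of the black thumb button in m: 0 = up (catch raised), 0.007 = pressed right down. Spring of about 2 N at the top, 4 N at the bottom; about 1 to 2 N more while it holds the cover. The catch lets the cover go at about 0.004 to 0.0055.
- button_top (a point): Middle of the top face of the thumb button, 40 (x) x 24 (y) mm, 70 mm above the bench when up (16 mm above the block); axes as the case's. The cover's hoop, at the shut position, begins 17 mm to the +y side and is up to 62 mm high.
- contactor: The part to stow: a rectangular black contactor block with brass terminals at its ends, 80 (own x) x 36 (y) x 36 (z) mm, about 0.22 kg; the upper 6 mm only over the middle 52 mm. Origin at the centre of its underside, lying flat on the bench with z up.
- capacitor: Bystander: upright round black capacitor can, 42 mm across, 79 mm high with its terminals, origin at the centre of its underside. It and the contactor swap places between runs. Leave it alone.
- screwdriver: Bystander: screwdriver, 190 mm long, lying beyond the case. Leave it alone.
- stock_bin: Bystander: open blue bin, 140 x 100 x 60 mm, with fittings in it, origin at the centre of its underside. Leave it alone.
There are look-alikes about, which are no part of the job. Leave any orange or red look-alike of the contactor alone.

How it is judged:
By the outcome, as a careful person would: the job done as asked, in the order asked, and still so for the second after the job is handed in, with the robot touching nothing.
It also fails if it takes over 67 s, if anything falls off the work surface, if the arm or the gripper's body presses on something with over 40 N, if the wrist force passes 120 N, or if a joint passes its speed limit or range.

### The arm

A 6-joint arm with a two-finger parallel gripper is mounted at the origin on the work surface. World frame = base frame: x ahead of the robot, y to its left, z up, the work surface at z = 0. Lengths are in mm, angles in rad, forces in N, time in s.
With the tool pointing down it reaches from about 325 to 750 mm from the base axis. Payload 7.6 kg.
Tool frame: the origin (TCP) lies at the very end of the fingers, on their centre line; the grasp point (between the pads) lies 19 mm behind it; z points along the fingers, y is the direction in which the jaws open and shut (so a half turn about z gives the same grasp; the last joint's range is limited). The gripper opens to 85 mm and grips with 20 to 120 N. Pads are 22 mm wide; open, the fingers measure 114 mm over their backs; the gripper's body (76 mm by 85 mm) begins 54 mm behind the grasp point. The pads swing forward as they close: fully open they stand 13 mm farther back than shut.
Start: joints at [1.097, 0.052, 1.401, -0, 1.689, -0.07], TCP at [206.267, 482.804, 231.323] pointing down, gripper open.
Joint ranges: [-2.9, 2.9], [-0.91, 2.17], [0.12, 2.37], [-1.06, 4.2], [0.26, 2.73], [-2.93, 2.93]. Speed limits (rad/s): [2.57, 2.57, 3.01, 3.14, 3.14, 3.14].

### API

Orientations are given as a rotation vector (axis times angle).
In Python, from station import env gives the robot as it stands.
- The arm moves only by the tool drive_tool, never from a script. Its argument "increments" is a list of rows, each a list of 4 numbers: the shift along the tool's x, y, z in m, then the turn about the tool's z in degrees. A call has exactly 10 rows; each row is the pose to reach, as a shift and turn from the pose commanded when the call began, along the tool's axes at that moment; what a row does not reach only later rows make up. A row lasts 1/10 s, in which the tool goes at most 50 mm and 8.59 degrees, less where a joint would pass 70% of its speed; a pose out of reach is approached as far as the arm can. A call with a gripper value outside its range is refused whole. "gripper" is the opening, from 0 (shut) to 1 (fully open), set as the call begins (left out, the last holds). The fingers move at their own pace and stop on an object; the grip force is fixed at half the most. Time passes only in rows, so rows that repeat a pose let the fingers close, or fill a call up. It gives the time, the measured TCP pose, the force and the opening at its end, in the units of the state.
- env.sense(): the state, without advancing time (a new reading comes with each control period).
- env.get_image(name): name is "scene" or "top" or "wrist"; returns a dict with "pixels" (420x560x3 uint8, red, green, blue), "fx", "fy", "cx", "cy" (pixels), "xyz" and "orientation" of the camera in the world; the wrist camera has in their place "mount" (4x4, takes a point from camera to tool coordinates, whose origin is the TCP and whose axes are the flange's). Camera axes: x right, y down, z forward; pixel columns grow to the right and rows downward; lengths in mm; the calibration is good to about 2 mm. A picture is of the moment at which its call begins: read the wrist's pose just before it. There is no depth.
- env.close_job(): hands the job in, once; it reports no verdict.
The state is a dict: "time": time; "joint_pos": joint angles; "dq": joint speeds; "joint_torque": joint torques, N m; "position": TCP position; "orientation": TCP orientation; "contact_force": force on the tool from outside, world axes, zero at the start; "ft_torque": the same for the moment, N m; "gripper_width": finger opening in mm.
Only numpy, scipy, OpenCV 4.12 (cv2) and the standard library are available. Lean on these libraries where they do the work, as an engineer would, in place of code of your own. Each camera call takes 0.05 s, during which the arm holds its last target.

## Working session

There is one attempt and no reset: what is moved stays moved. The work goes in short steps, Python scripts to look and compute and a tool call to move; the robot and the scene stay as the last step left them, time stands still between calls to the robot, and variables do not carry over. Pictures are saved under pics/ and viewed, and the job is handed in when it is done.

Besides the shell and the picture viewer there is one more tool, called after "Request:" in YAML: its name, and indented under it one key for each argument. drive_tool: Moves the arm, as the interface text tells. Its arguments: {"type":"object","properties":{"increments":{"type":"array"},"gripper":{"type":"number"}},"required":["increments"]}

```bash
ls; mkdir -p pics; python3 - <<'E'
from station import env
import cv2,json
s=env.sense();print({k:(v if not hasattr(v,'tolist') else [round(x,3) for x in v.tolist()]) for k,v in s.items()})
for n in ("scene","top","wrist"):
    d=env.get_image(n)
    cv2.imwrite(f"pics/a_{n}.png",d["pixels"][:,:,::-1])
    print(n,{k:v for k,v in d.items() if k!="pixels"})
E
```

```text
pics
{'time': 0.0, 'joint_pos': [1.097, 0.053, 1.402, 0.0, 1.689, -0.07], 'dq': [-0.001, -0.0, -0.0, 0.001, -0.001, -0.001], 'joint_torque': [0.002, -38.167, -36.018, 0.0, 0.006, -0.0], 'position': [206.128, 482.523, 230.478], 'orientation': [-0.63, -3.077, 0.002], 'contact_force': [-0.527, -0.13, 0.421], 'ft_torque': [-0.047, 0.008, 0.028], 'gripper_width': 85.47120879542804}
scene {'fx': 383.4868247837494, 'fy': 383.4868247837494, 'cx': 273.10118455000816, 'cy': 202.54076338579952, 'xyz': array([1144.20860438, -143.00902916,  535.98556476]), 'orientation': array([-1.72872991, -1.70647734,  0.75552967])}
top {'fx': 479.9461413824273, 'fy': 479.9461413824273, 'cx': 283.5143725569697, 'cy': 205.5228888579598, 'xyz': array([ 477.91993557, -152.7362426 , 1183.92949435]), 'orientation': array([-2.10798279,  2.16871556, -0.13935293])}
wrist {'fx': 361.7822170585349, 'fy': 361.7822170585349, 'cx': 284.1167615162109, 'cy': 206.82279465656188, 'mount': array([[ 6.07778648e-04, -9.46824793e-01, -3.21749035e-01,
         8.25729931e+01],
       [ 9.99999600e-01,  3.64222685e-04,  8.17169000e-04,
         2.78154167e-02],
       [-6.56527573e-04, -3.21749402e-01,  9.46824636e-01,
        -1.42523252e+02],
       [ 0.00000000e+00,  0.00000000e+00,  0.00000000e+00,
         1.00000000e+00]])}
```

View pics/a_top.png

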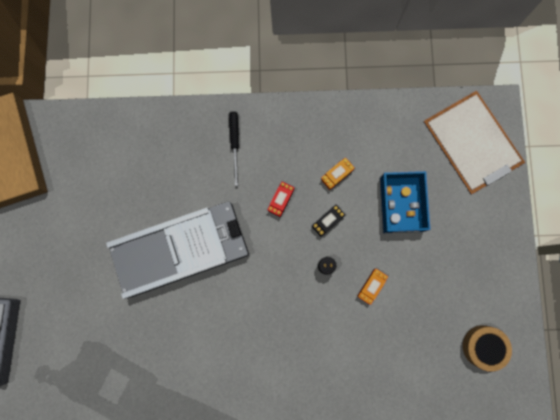

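View pics/a_scene.png

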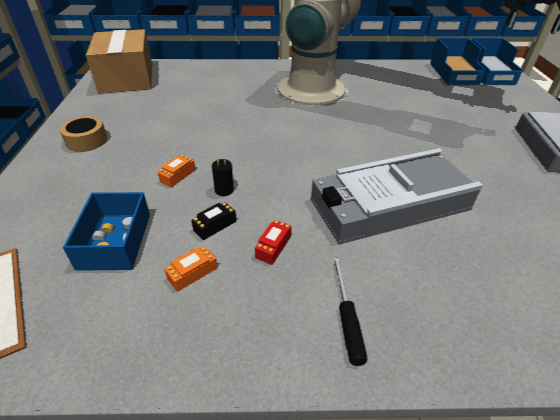

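View pics/a_wrist.png

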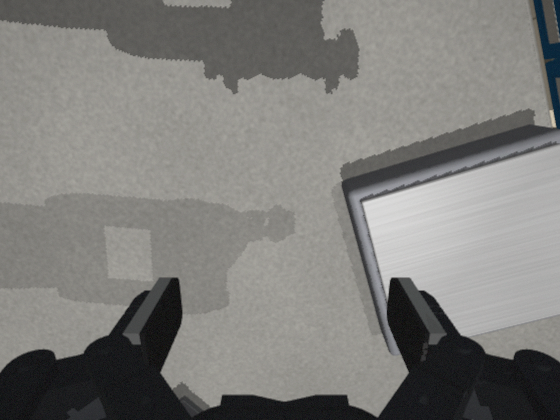

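The top view shows the case at about (178,250) with its black button at (234,229), and the black contactor at (329,220). The capacitor is at (327,266). The red and orange look-alikes lie around them, with the bin at (405,203) and the screwdriver at (235,150). Next I'll measure with rays.

```bash
cat > h.py <<'E'
import numpy as np,cv2
from scipy.spatial.transform import Rotation as R
from station import env
def cam(d,s=None):
    if "mount" in d:
        T=np.eye(4);T[:3,:3]=R.from_rotvec(s["orientation"]).as_matrix();T[:3,3]=s["position"];M=T@np.array(d["mount"]);return M[:3,:3],M[:3,3]
    return R.from_rotvec(d["orientation"]).as_matrix(),np.array(d["xyz"])
def ray(d,px,z,s=None):
    Rm,o=cam(d,s);px=np.atleast_2d(np.asarray(px,float))
    v=np.c_[(px[:,0]-d["cx"])/d["fx"],(px[:,1]-d["cy"])/d["fy"],np.ones(len(px))]@Rm.T
    return o+v*((z-o[2])/v[:,2])[:,None]
def proj(d,p,s=None):
    Rm,o=cam(d,s);q=(np.atleast_2d(p)-o)@Rm
    return np.c_[q[:,0]/q[:,2]*d["fx"]+d["cx"],q[:,1]/q[:,2]*d["fy"]+d["cy"]]
E
python3 - <<'E'
from h import *
d=env.get_image("top");im=d["pixels"]
c=im[190:310,95:265];cv2.imwrite("pics/b_case.png",cv2.resize(c,None,fx=4.7,fy=4.7,interpolation=cv2.INTER_CUBIC)[:,:,::-1])
hsv=cv2.cvtColor(im,cv2.COLOR_RGB2HSV)
print("at",ray(d,[[234,229],[329,220],[327,266]],[70,36,79][0]))
m=((im.max(2)<60)*255).astype(np.uint8)
n,l,st,ce=cv2.connectedComponentsWithStats(m)
for i in range(1,n):
    if st[i,4]>60 and 100<ce[i][0]<420 and 90<ce[i][1]<330:
        cnt=cv2.findContours((l==i).astype(np.uint8),0,1)[0][0]
        print(st[i],ce[i].round(1),cv2.minAreaRect(cnt))
E
```

```text
at [[ 589.68173374  -20.54884158   70.        ]
 [ 604.34612915 -242.67680665   70.        ]
 [ 498.10656704 -233.73989026   70.        ]]
[229 112  10  38 326] [233.7 129.9] ((233.5, 130.5), (37.0, 9.0), 90.0)
[387 174  40  53 355] [417.1 193.6] ((417.4220886230469, 193.0360107421875), (63.37808609008789, 30.266611099243164), 53.9017219543457)
[380 176   8  58 210] [382.6 205.3] ((382.37933349609375, 204.55174255371094), (56.969200134277344, 4.650547027587891), 85.2363510131836)
[312 208  31  29 220] [327.3 223.1] ((326.74481201171875, 222.33792114257812), (14.948187828063965, 29.89637565612793), 48.36646270751953)
[228 219  14  19 177] [234.1 228.6] ((233.8500213623047, 228.55001831054688), (16.76007080078125, 10.751744270324707), 71.56504821777344)
[317 257  19  18 237] [326.3 265.9] ((326.2500305175781, 265.7500305175781), (16.970561981201172, 17.677669525146484), 45.0)
```

View pics/b_case.png

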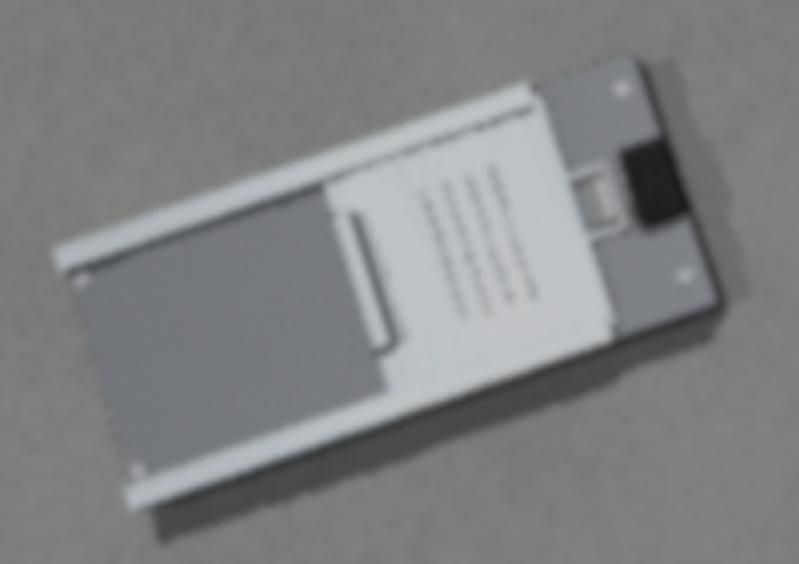

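```bash
python3 - <<'E'
from h import *
d=env.get_image("top")
f=lambda pts,z: ray(d,(np.array(pts)+.5)/4.7-.5+np.array([95,190]),z)
rl=f([[53,249],[530,85],[130,508],[613,341]],66)
bl=f([[637,58],[721,301]],54)
bt=f([[625,150],[664,143],[690,215],[645,222]],70)
rib=f([[338,212],[378,350],[352,210],[392,345]],79)
print(rl.round(1));print(bl.round(1));print(bt.round(1),bt.mean(0));print(rib.round(1),rib.mean(0))
for a,b in((0,1),(2,3)):
    v=rl[a]-rl[b];print("len",np.linalg.norm(v),"yaw",np.arctan2(-v[0],v[1]))
v=bl[0]-bl[1];print("w",np.linalg.norm(v),np.arctan2(v[1],v[0]))
v=rl[0]-rl[2];print("w",np.linalg.norm(v),np.arctan2(v[1],v[0]))
# fit pose: least squares 2D
loc=np.array([[68,160],[68,-90],[-68,160],[-68,-90],[68,-145],[-68,-145]],float)
wr=np.r_[rl,bl][:,:2]
use=[0,2,4,5]
A=loc[use]-loc[use].mean(0);B=wr[use]-wr[use].mean(0)
th=np.arctan2((A[:,0]*B[:,1]-A[:,1]*B[:,0]).sum(),(A*B).sum())
Rm=np.array([[np.cos(th),-np.sin(th)],[np.sin(th),np.cos(th)]])
t=wr[use].mean(0)-Rm@loc[use].mean(0)
print("yaw",th,"t",t);print((( (wr-t)@Rm)).round(1))
print("button local",((bt[:,:2]-t)@Rm).round(1),"rib",((rib[:,:2]-t)@Rm).round(1))
E
```

```text
[[566.8 281.   66. ]
 [642.4  42.2  66. ]
 [438.7 239.6  66. ]
 [513.5   1.7  66. ]]
[[656.4 -10.2  54. ]
 [532.2 -50.9  54. ]]
[[607.7  -5.7  70. ]
 [610.6 -25.2  70. ]
 [574.3 -37.7  70. ]
 [571.5 -15.3  70. ]] [591.03404936 -20.97498449  70.        ]
[[580.  135.1  79. ]
 [511.9 114.9  79. ]
 [580.8 128.2  79. ]
 [514.1 108.1  79. ]] [546.70964228 121.5736885   79.        ]
len 250.44110546482392 yaw 0.3064473471659976
len 249.4084550245729 yaw 0.3044899508105128
w 130.61570994258727 0.31683651809095664
w 134.59879314397512 0.31252610029960337
yaw 0.30647595007575085 t [550.79696046 107.73567368]
[[  67.5  160.4]
 [  67.5  -90.1]
 [ -67.1  159.6]
 [ -67.6  -89.8]
 [  65.1 -144.3]
 [ -65.5 -145.6]]
button local [[  20.  -125.3]
 [  16.9 -144.8]
 [ -21.4 -145.7]
 [ -17.4 -123.5]] rib [[ 36.1  17.3]
 [-34.9  18.6]
 [ 34.8  10.4]
 [-34.9  11.4]]
```

```bash
python3 - <<'E'
from h import *
d=env.get_image("top");im=d["pixels"]
c=im[195:245,295:365];cv2.imwrite("pics/c_con.png",cv2.resize(c,None,fx=10,fy=10,interpolation=cv2.INTER_CUBIC)[:,:,::-1])
d=env.get_image("scene");im=d["pixels"]
c=im[190:250,180:250];cv2.imwrite("pics/c_con2.png",cv2.resize(c,None,fx=9,fy=9,interpolation=cv2.INTER_CUBIC)[:,:,::-1])
E
```

```text
(no output)
```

View pics/c_con.png

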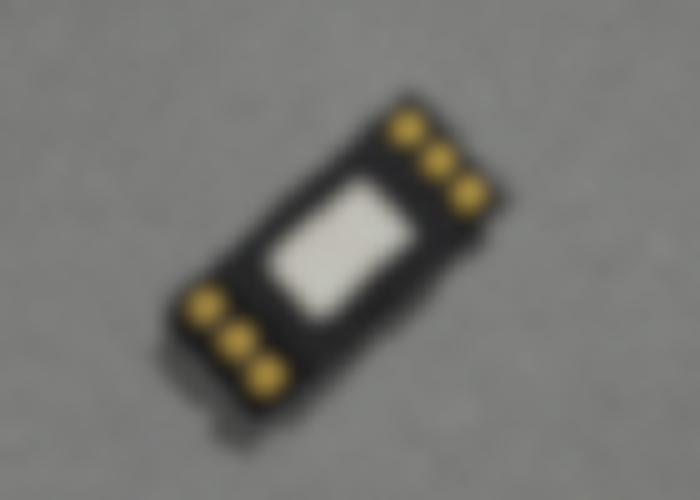

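View pics/c_con2.png

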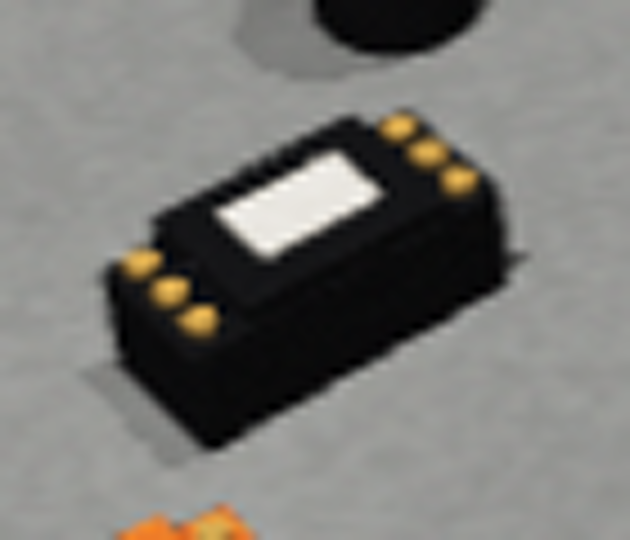

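Case fit: yaw 0.306 rad, origin (550.8, 107.7), consistent with its known sizes to within about 2 mm. Now I'll work out the contactor's pose and the first move.

```bash
cat >> h.py <<'E'
CY=0.3065;CT=np.array([550.8,107.7])
def c2w(x,y): 
    c,s=np.cos(CY),np.sin(CY);return CT+np.array([c*x-s*y,s*x+c*y])
def toolyaw(s): 
    m=R.from_rotvec(s["orientation"]).as_matrix();return np.arctan2(m[1,1],m[0,1]),m
def delta(s,tgt,jawyaw=None):
    m=R.from_rotvec(s["orientation"]).as_matrix()
    v=m.T@(np.array(tgt)-np.array(s["position"]))
    out=[v.round(1)]
    if jawyaw is not None:
        a=toolyaw(s)[0];e=(jawyaw-a+np.pi/2)%np.pi-np.pi/2
        out.append(("turn about tool z deg",round(-np.degrees(e),2)))
    return out
E
python3 - <<'E'
from h import *
d=env.get_image("top");s=env.sense()
f=lambda pts,z: ray(d,(np.array(pts)+.5)/10-.5+np.array([295,195]),z)
p=f([[407,128],[438,159],[468,194],[205,306],[237,340],[266,376]],31)
q=f([[342,250]],36)
print(p.round(1),p.mean(0),q)
v=p[:3].mean(0)-p[3:].mean(0);w=p[[0,3]].mean(0)-p[[2,5]].mean(0)
print(np.linalg.norm(v),np.degrees(np.arctan2(v[1],v[0])),np.linalg.norm(w),np.degrees(np.arctan2(w[1],w[0])))
d2=env.get_image("scene")
g=lambda pts,z: ray(d2,(np.array(pts)+.5)/9-.5+np.array([180,190]),z)
p2=g([[398,127],[428,153],[460,180],[142,264],[170,292],[198,320]],31)
print(p2.round(1),p2.mean(0),g([[300,205]],36))
a=p2[0:3].mean(0)-p2[3:].mean(0);print(np.linalg.norm(a),np.degrees(np.arctan2(a[1],a[0])))
print("yaw",np.degrees(toolyaw(s)[0]),toolyaw(s)[1].round(3))
print(c2w(0,-133),delta(s,[*c2w(0,-133),110],CY))
E
```

```text
[[ 639.1 -262.2   31. ]
 [ 631.3 -269.4   31. ]
 [ 622.6 -276.2   31. ]
 [ 597.3 -211.7   31. ]
 [ 588.8 -219.1   31. ]
 [ 579.9 -225.8   31. ]] [ 609.85367117 -244.07256957   31.        ] [[ 609.30988827 -244.86677666   36.        ]]
65.80688534898547 -49.93756553952176 21.987607535184154 39.63958684714043
[[ 580.7 -226.1   31. ]
 [ 589.2 -219.    31. ]
 [ 597.9 -211.5   31. ]
 [ 623.3 -276.2   31. ]
 [ 631.6 -269.3   31. ]
 [ 639.9 -262.5   31. ]] [ 610.41744158 -244.12008134   31.        ] [[ 610.79294192 -244.03740487   36.        ]]
65.9181061923501 129.99183580394282
yaw 66.86494482513069 [[-0.92   0.393 -0.   ]
 [ 0.393  0.92  -0.   ]
 [ 0.    -0.    -1.   ]]
[590.92923977 -19.10159351] [array([-550.9, -310.4,  121.2]), ('turn about tool z deg', np.float64(49.3))]
```

Request:
drive_tool:
  increments:
    - [-0.033, -0.0186, 0.004, 3]
    - [-0.066, -0.0372, 0.008, 6]
    - [-0.099, -0.0558, 0.012, 9]
    - [-0.132, -0.0744, 0.016, 12]
    - [-0.165, -0.093, 0.02, 15]
    - [-0.198, -0.1116, 0.024, 18]
    - [-0.231, -0.1302, 0.028, 21]
    - [-0.264, -0.1488, 0.032, 24]
    - [-0.297, -0.1674, 0.036, 27]
    - [-0.33, -0.186, 0.04, 30]
  gripper: 0

```text
time: 1.45
position: [437.4, 180.7, 191.4]
orientation: [1.408, 2.808, 0.001]
contact_force: [0.5, 0.7, 0.3]
gripper_width: 0.1
```

```bash
python3 - <<'E'
from h import *
s=env.sense();print(s["position"],s["contact_force"],s["joint_pos"].round(2),s["gripper_width"],delta(s,[*c2w(0,-133),95],CY))
E
```

```text
[437.41983744 180.73514532 191.35971974] [0.53077921 0.72553502 0.31506612] [ 0.31 -0.08  1.61  0.    1.61 -0.33] 0.07068296618965939 [array([-252. ,    3.4,   96.4]), ('turn about tool z deg', np.float64(19.18))]
```

Request:
drive_tool:
  increments:
    - [-0.032, 0, 0.005, 2.4]
    - [-0.064, 0.001, 0.012, 4.8]
    - [-0.096, 0.001, 0.02, 7.2]
    - [-0.128, 0.002, 0.03, 9.6]
    - [-0.16, 0.002, 0.04, 12]
    - [-0.192, 0.003, 0.055, 14.4]
    - [-0.222, 0.003, 0.07, 16.8]
    - [-0.245, 0.0034, 0.085, 19.2]
    - [-0.252, 0.0034, 0.096, 19.2]
    - [-0.252, 0.0034, 0.096, 19.2]

```text
time: 2.45
position: [589.6, -17.8, 93.1]
orientation: [-1.852, -2.533, 0.003]
contact_force: [-0.7, 0.3, -0.4]
gripper_width: -0.2
```

```bash
python3 - <<'E'
from h import *
s=env.sense();print(s["position"],s["contact_force"],s["gripper_width"],delta(s,[*c2w(0,-133),66],CY))
d=env.get_image("wrist");cv2.imwrite("pics/d_wrist.png",d["pixels"][:,:,::-1])
E
```

```text
[589.63115693 -17.79447858  93.11404088] [-0.71872327  0.28670377 -0.39420228] -0.21951622936551088 [array([-1.7,  0.9, 27.1]), ('turn about tool z deg', np.float64(0.09))]
```

View pics/d_wrist.png

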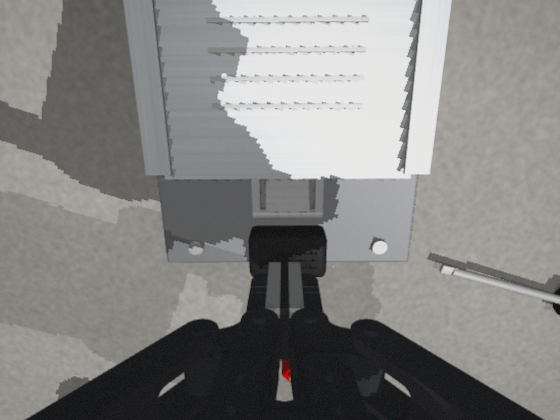

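```bash
python3 - <<'E'
from h import *
s=env.sense()
d=env.get_image("wrist")
Rm=np.array([[np.cos(CY),-np.sin(CY)],[np.sin(CY),np.cos(CY)]])
p=ray(d,[[250,228],[326,228],[326,275],[288,217]],70,s);print(((p[:,:2]-CT)@Rm).round(1))
p=ray(d,[[146,175],[431,175]],66,s);print(((p[:,:2]-CT)@Rm).round(1))
p=ray(d,[[252,217],[323,217]],62,s);print("hoop",((p[:,:2]-CT)@Rm).round(1))
p=ray(d,[[164,178],[167,262],[408,262],[418,178]],54,s);print(((p[:,:2]-CT)@Rm).round(1))
E
```

```text
[[ -17.1 -115.9]
 [  20.7 -115.8]
 [  21.8 -142.1]
 [   1.8 -110. ]]
[[-67.2 -90. ]
 [ 71.  -89.5]]
hoop [[ -16.7 -113. ]
 [  19.9 -112.9]]
[[ -62.7  -94.5]
 [ -66.  -143.2]
 [  69.7 -142.7]
 [  69.4  -94. ]]
```

Request:
drive_tool:
  increments:
    - [0, 0, 0.01, 0]
    - [0, 0, 0.018, 0]
    - [0, 0, 0.022, 0]
    - [0, 0, 0.024, 0]
    - [0, 0, 0.025, 0]
    - [0, 0, 0.026, 0]
    - [0, 0, 0.027, 0]
    - [0, 0, 0.028, 0]
    - [0, 0, 0.029, 0]
    - [0, 0, 0.029, 0]

```text
time: 3.55
position: [590.7, -17.3, 67.2]
orientation: [1.854, 2.536, 0.001]
contact_force: [-2.2, 1.2, 5.0]
gripper_width: -0.1
```

```bash
python3 - <<'E'
from h import *
s=env.sense();print(s["position"],s["contact_force"])
d=env.get_image("wrist");cv2.imwrite("pics/e_wrist.png",d["pixels"][:,:,::-1])
E
```

```text
[590.67262028 -17.31938872  67.19605163] [-2.24553478  1.16353672  5.04747725]
```

View pics/e_wrist.png

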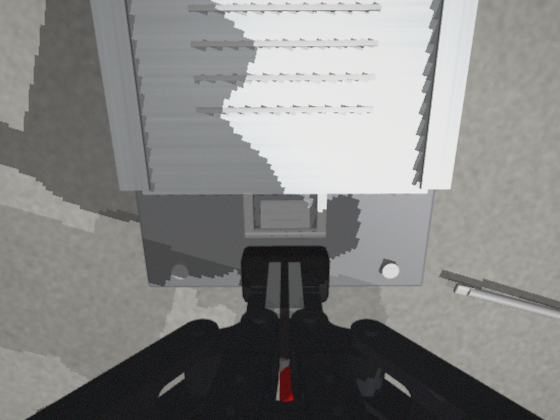

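Contact at 5 N and z=67, cover still shut (front edge at row 192). I'll press further.

Request:
drive_tool:
  increments:
    - [0, 0, 0.001, 0]
    - [0, 0, 0.001, 0]
    - [0, 0, 0.002, 0]
    - [0, 0, 0.002, 0]
    - [0, 0, 0.003, 0]
    - [0, 0, 0.003, 0]
    - [0, 0, 0.003, 0]
    - [0, 0, 0.003, 0]
    - [0, 0, 0.003, 0]
    - [0, 0, 0.003, 0]

```text
time: 4.6
position: [590.8, -17.6, 63.5]
orientation: [1.854, 2.536, 0.0]
contact_force: [0.9, -0.2, 4.3]
gripper_width: 0.2
```

```bash
python3 - <<'E'
from h import *
s=env.sense();print(s["position"],s["contact_force"])
d=env.get_image("wrist");cv2.imwrite("pics/f_wrist.png",d["pixels"][:,:,::-1])
E
```

```text
[590.79163996 -17.60036318  63.47944705] [ 0.92731213 -0.1840549   4.32782144]
```

View pics/f_wrist.png

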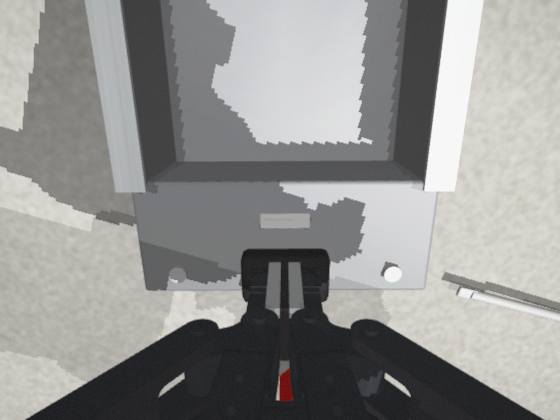

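The cover shot open, and the empty compartment shows at the top of the view. Next is the contactor.

```bash
python3 - <<'E'
from h import *
s=env.sense();print(delta(s,[610.2,-244.2,120],np.radians(39.9)))
E
```

```text
[array([-221.8,  -50.2,  -56.5]), ('turn about tool z deg', np.float64(-22.24))]
```

Request:
drive_tool:
  increments:
    - [0, 0, -0.03, 0]
    - [0, 0, -0.057, 0]
    - [-0.03, -0.007, -0.057, -3]
    - [-0.06, -0.0135, -0.057, -6]
    - [-0.09, -0.0205, -0.057, -9]
    - [-0.125, -0.0285, -0.057, -12.5]
    - [-0.16, -0.036, -0.057, -16]
    - [-0.19, -0.043, -0.057, -19]
    - [-0.215, -0.049, -0.057, -22.2]
    - [-0.222, -0.05, -0.057, -22.2]

```text
time: 5.65
position: [609.4, -246.3, 118.8]
orientation: [-1.333, -2.842, 0.0]
contact_force: [-0.0, 0.9, -0.8]
gripper_width: -0.0
```

Request:
drive_tool:
  increments:
    - [0, 0, 0, 0]
    - [0, 0, 0, 0]
    - [0, 0, 0, 0]
    - [0, 0, 0, 0]
    - [0, 0, 0, 0]
    - [0, 0, 0, 0]
    - [0, 0, 0, 0]
    - [0, 0, 0, 0]
    - [0, 0, 0, 0]
    - [0, 0, 0, 0]
  gripper: 1

```text
time: 6.65
position: [610.2, -244.2, 120.3]
orientation: [-1.331, -2.846, -0.0]
contact_force: [-0.4, -0.4, -0.3]
gripper_width: 85.5
```

```bash
python3 - <<'E'
from h import *
s=env.sense();print(s["position"],s["contact_force"],s["gripper_width"],delta(s,[610.2,-244.2,8],np.radians(39.9)))
d=env.get_image("wrist");cv2.imwrite("pics/g_wrist.png",d["pixels"][:,:,::-1])
d=env.get_image("scene");cv2.imwrite("pics/g_scene.png",d["pixels"][:,:,::-1])
E
```

```text
[ 610.24947509 -244.22571393  120.26869548] [-0.38949736 -0.39328812 -0.32856078] 85.474371704407 [array([  0. ,  -0. , 112.3]), ('turn about tool z deg', np.float64(-0.04))]
```

View pics/g_wrist.png

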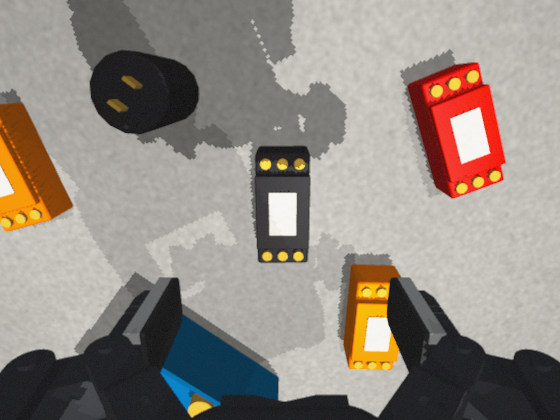

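View pics/g_scene.png

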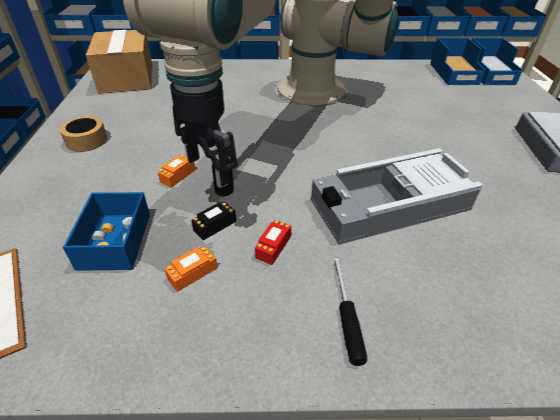

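```bash
python3 - <<'E'
from h import *
s=env.sense();d=env.get_image("wrist")
p=ray(d,[[265,164],[282,164],[300,164],[267,256],[282,256],[298,256]],31,s);print(p.round(1),p.mean(0),ray(d,[[282,214]],36,s))
v=p[:3].mean(0)-p[3:].mean(0);print(np.linalg.norm(v),np.degrees(np.arctan2(v[1],v[0])))
print("caps",ray(d,[[132,82],[118,105]],79,s), "bin corner",ray(d,[[138,275],[278,375]],60,s))
print("orange",ray(d,[[345,320],[350,260],[350,368]],30,s))
# orange(338,173) in top
t=env.get_image("top");print(ray(t,[[338,173],[385,175],[385,235]],[36]))
m=R.from_rotvec(s["orientation"]).as_matrix();print(m.round(2))
E
```

```text
[[ 579.6 -226.4   31. ]
 [ 588.1 -219.3   31. ]
 [ 597.1 -211.8   31. ]
 [ 622.3 -277.    31. ]
 [ 630.5 -270.2   31. ]
 [ 639.2 -262.9   31. ]] [ 609.44662917 -244.58566767   31.        ] [[ 609.06312058 -244.44190694   36.        ]]
66.24897309601876 129.80296732907993
caps [[ 500.89265446 -226.75622988   79.        ]
 [ 501.35921304 -240.23891558   79.        ]] bin corner [[ 559.9765065  -327.56806045   60.        ]
 [ 678.42184514 -331.94182775   60.        ]]
orange [[ 702.01887521 -281.26017951   30.        ]
 [ 670.13939824 -241.82383032   30.        ]
 [ 736.09901503 -311.95632991   30.        ]]
[[ 722.72859478 -272.01715014   36.        ]
 [ 714.24282261 -385.79880028   36.        ]
 [ 568.30994206 -377.37641515   36.        ]]
[[-0.64  0.77  0.  ]
 [ 0.77  0.64  0.  ]
 [ 0.    0.   -1.  ]]
```

Request:
drive_tool:
  increments:
    - [0, 0, 0.02, 0]
    - [0, 0, 0.045, 0]
    - [0, 0, 0.065, 0]
    - [0, 0, 0.08, 0]
    - [0, 0, 0.092, 0]
    - [0, 0, 0.102, 0]
    - [0, 0, 0.11, 0]
    - [0, 0, 0.114, 0]
    - [0, 0, 0.114, 0]
    - [0, 0, 0.114, 0]
  gripper: 0.7

```text
time: 7.85
position: [610.6, -244.3, 6.9]
orientation: [1.331, 2.845, 0.0]
contact_force: [0.4, -0.4, -0.0]
gripper_width: 59.7
```

Request:
drive_tool:
  increments:
    - [0, 0, 0, 0]
    - [0, 0, 0, 0]
    - [0, 0, 0, 0]
    - [0, 0, 0, 0]
    - [0, 0, 0, 0]
    - [0, 0, 0, 0]
    - [0, 0, 0, 0]
    - [0, 0, 0, 0]
    - [0, 0, 0, 0]
    - [0, 0, 0, 0]
  gripper: 0

```text
time: 8.85
position: [610.8, -244.4, 7.2]
orientation: [1.33, 2.844, 0.0]
contact_force: [-0.7, 0.2, 5.4]
gripper_width: 35.1
```

```bash
python3 - <<'E'
from h import *
s=env.sense();print(s["position"],s["contact_force"],s["gripper_width"])
d=env.get_image("wrist");cv2.imwrite("pics/i_wrist.png",d["pixels"][:,:,::-1])
E
```

```text
[ 610.76176551 -244.42424884    7.22613071] [-0.69649563  0.20619825  5.3695699 ] 35.05200772097897
```

View pics/i_wrist.png

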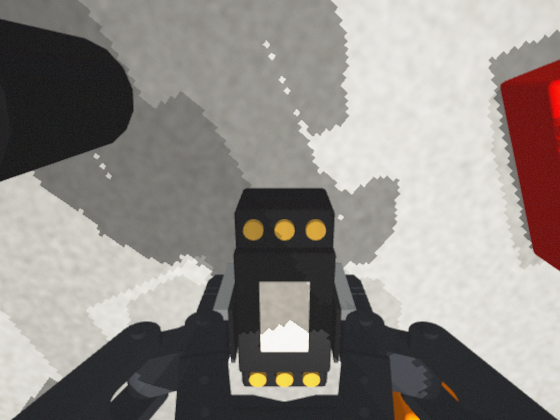

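Held at 35 mm, with the contactor straight between the pads. Lifting.

Request:
drive_tool:
  increments:
    - [0, 0, -0.005, 0]
    - [0, 0, -0.015, 0]
    - [0, 0, -0.03, 0]
    - [0, 0, -0.05, 0]
    - [0, 0, -0.075, 0]
    - [0, 0, -0.1, 0]
    - [0, 0, -0.115, 0]
    - [0, 0, -0.12, 0]
    - [0, 0, -0.12, 0]
    - [0, 0, -0.12, 0]

```text
time: 9.9
position: [609.7, -243.9, 124.7]
orientation: [-1.33, -2.843, -0.0]
contact_force: [-1.0, 0.6, -2.0]
gripper_width: 35.0
```

```bash
python3 - <<'E'
from h import *
s=env.sense();print(s["position"],s["contact_force"],s["gripper_width"],delta(s,[*c2w(0.5,-40),125],CY))
d=env.get_image("wrist");cv2.imwrite("pics/j_wrist.png",d["pixels"][:,:,::-1])
# dots in tool frame, height at TCP plane minus (31-7.2)
p=ray(d,[[253,230],[284,230],[316,230],[258,380],[284,380],[311,380]],s["position"][2]+24.3,s)
m=R.from_rotvec(s["orientation"]).as_matrix();q=(p-s["position"])@m;print(q.round(1),q.mean(0))
E
```

```text
[ 609.68322015 -243.91510177  124.71789194] [-0.95813798  0.61237674 -1.99002244] 34.99025286146045 [array([2.704e+02, 1.655e+02, 2.000e-01]), ('turn about tool z deg', np.float64(22.3))]
[[ 33.8 -10.7 -24.2]
 [ 33.8   0.2 -24.2]
 [ 33.8  11.5 -24.2]
 [-32.8 -10.5 -24.4]
 [-32.8   0.2 -24.4]
 [-32.8  11.4 -24.4]] [  0.50588386   0.35822278 -24.29927312]
```

View pics/j_wrist.png

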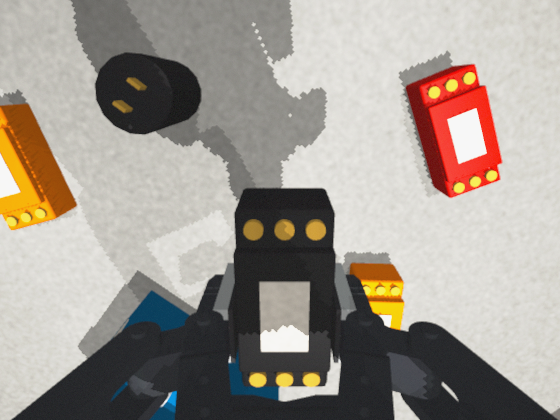

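Request:
drive_tool:
  increments:
    - [0.02, 0.012, 0, 2]
    - [0.05, 0.0306, 0, 4.5]
    - [0.085, 0.052, 0, 7.5]
    - [0.12, 0.0735, 0, 10.5]
    - [0.155, 0.095, 0, 13.5]
    - [0.19, 0.116, 0, 16.5]
    - [0.22, 0.135, 0, 19]
    - [0.247, 0.151, 0, 21.3]
    - [0.264, 0.1615, 0, 22.3]
    - [0.27, 0.1655, 0, 22.3]

```text
time: 10.95
position: [563.4, 71.0, 125.1]
orientation: [-1.852, -2.535, 0.002]
contact_force: [-0.5, -0.5, -1.5]
gripper_width: 34.7
```

Request:
drive_tool:
  increments:
    - [0, 0, 0, 0]
    - [0, 0, 0, 0]
    - [0, 0, 0, 0]
    - [0, 0, 0, 0]
    - [0, 0, 0, 0]
    - [0, 0, 0, 0]
    - [0, 0, 0, 0]
    - [0, 0, 0, 0]
    - [0, 0, 0, 0]
    - [0, 0, 0, 0]

```text
time: 11.95
position: [564.2, 69.2, 126.3]
orientation: [-1.856, -2.535, -0.0]
contact_force: [0.7, 0.2, -1.9]
gripper_width: 35.0
```

```bash
python3 - <<'E'
from h import *
s=env.sense();print(s["position"],s["contact_force"],s["gripper_width"],delta(s,[*c2w(0.5,-40),125],CY))
for n in ("wrist","top","scene"):
    d=env.get_image(n);cv2.imwrite(f"pics/k_{n}.png",d["pixels"][:,:,::-1])
E
```

```text
[564.23281946  69.19887815 126.3115437 ] [ 0.69671709  0.192284   -1.9360452 ] 35.02588477821725 [array([ 0.8, -0.7,  1.3]), ('turn about tool z deg', np.float64(0.01))]
```

View pics/k_wrist.png

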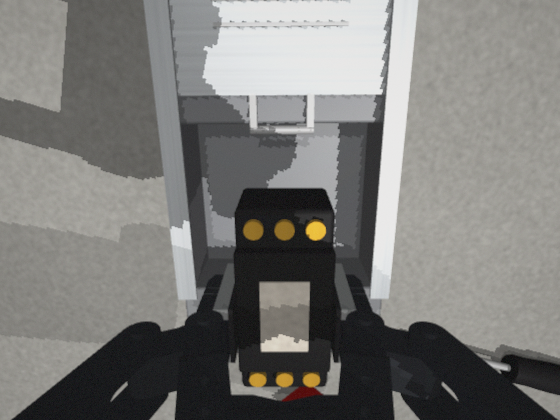

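View pics/k_scene.png

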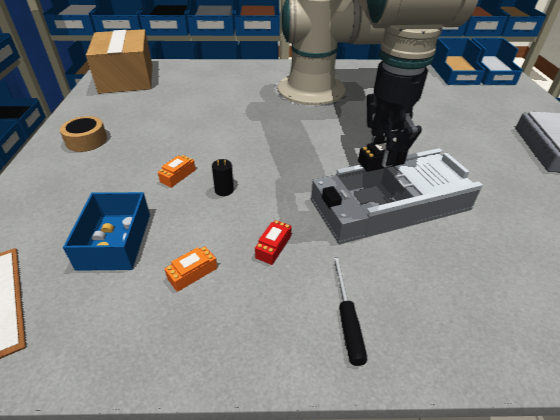

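```bash
python3 - <<'E'
from h import *
s=env.sense();d=env.get_image("wrist")
Rm=np.array([[np.cos(CY),-np.sin(CY)],[np.sin(CY),np.cos(CY)]])
L=lambda px,z:((ray(d,px,z,s)[:,:2]-CT)@Rm).round(1)
print("rail ends",L([[178,299],[388,299]],66),"far rails outer",L([[144,0],[417,0]],66))
print("hoop front",L([[282,131]],60), "deck edge",L([[282,122]],56))
print("tcp",((s["position"][:2]-CT)@Rm).round(1))
E
```

```text
rail ends [[-67.1 -90. ]
 [ 68.9 -89.9]] far rails outer [[-68.   81.4]
 [ 67.4  81.5]]
hoop front [[ 0.3 16.6]] deck edge [[ 0.3 21.3]]
tcp [  1.2 -40.8]
```

Request:
drive_tool:
  increments:
    - [0.001, -0.001, 0.015, 0]
    - [0.001, -0.001, 0.035, 0]
    - [0.001, -0.001, 0.055, 0]
    - [0.001, -0.001, 0.07, 0]
    - [0.001, -0.001, 0.082, 0]
    - [0.001, -0.001, 0.092, 0]
    - [0.001, -0.001, 0.1, 0]
    - [0.001, -0.001, 0.105, 0]
    - [0.001, -0.001, 0.108, 0]
    - [0.001, -0.001, 0.108, 0]

```text
time: 13.15
position: [563.1, 69.8, 18.3]
orientation: [1.856, 2.535, 0.0]
contact_force: [-0.0, -0.4, -1.6]
gripper_width: 35.0
```

Request:
drive_tool:
  increments:
    - [0, 0, 0, 0]
    - [0, 0, 0, 0]
    - [0, 0, 0.0005, 0]
    - [0, 0, 0.001, 0]
    - [0, 0, 0.0015, 0]
    - [0, 0, 0.002, 0]
    - [0, 0, 0.002, 0]
    - [0, 0, 0.002, 0]
    - [0, 0, 0.002, 0]
    - [0, 0, 0.002, 0]

```text
time: 14.15
position: [563.0, 69.8, 16.3]
orientation: [1.856, 2.535, 0.0]
contact_force: [0.4, -0.5, -2.2]
gripper_width: 35.3
```

Request:
drive_tool:
  increments:
    - [0, 0, 0.0002, 0]
    - [0, 0, 0.0004, 0]
    - [0, 0, 0.0006, 0]
    - [0, 0, 0.0008, 0]
    - [0, 0, 0.001, 0]
    - [0, 0, 0.0011, 0]
    - [0, 0, 0.0012, 0]
    - [0, 0, 0.0012, 0]
    - [0, 0, 0.0012, 0]
    - [0, 0, 0.0012, 0]

```text
time: 15.15
position: [563.0, 69.8, 15.2]
orientation: [1.856, 2.535, 0.0]
contact_force: [-1.6, 0.2, 0.4]
gripper_width: 34.9
```

Request:
drive_tool:
  increments:
    - [0, 0, 0.0002, 0]
    - [0, 0, 0.0004, 0]
    - [0, 0, 0.0004, 0]
    - [0, 0, 0.0004, 0]
    - [0, 0, 0.0004, 0]
    - [0, 0, 0.0004, 0]
    - [0, 0, 0.0004, 0]
    - [0, 0, 0.0004, 0]
    - [0, 0, 0.0004, 0]
    - [0, 0, 0.0004, 0]

```text
time: 16.15
position: [563.0, 69.8, 15.2]
orientation: [1.856, 2.535, 0.0]
contact_force: [-4.2, -0.3, 5.7]
gripper_width: 34.9
```

Request:
drive_tool:
  increments:
    - [0, 0, 0, 0]
    - [0, 0, 0, 0]
    - [0, 0, 0, 0]
    - [0, 0, 0, 0]
    - [0, 0, 0, 0]
    - [0, 0, 0, 0]
    - [0, 0, 0, 0]
    - [0, 0, 0, 0]
    - [0, 0, 0, 0]
    - [0, 0, 0, 0]
  gripper: 0.7

```text
time: 17.15
position: [563.0, 69.8, 14.7]
orientation: [-1.856, -2.535, -0.0]
contact_force: [-0.3, -0.2, 0.3]
gripper_width: 60.0
```

```bash
python3 - <<'E'
from h import *
s=env.sense();print(s["position"],s["contact_force"],s["gripper_width"])
for n in ("wrist",):
    d=env.get_image(n);cv2.imwrite(f"pics/l_{n}.png",d["pixels"][:,:,::-1])
E
```

```text
[562.98706362  69.82744442  14.69342645] [-0.25806231 -0.18891422  0.25494155] 60.00722938888228
```

View pics/l_wrist.png

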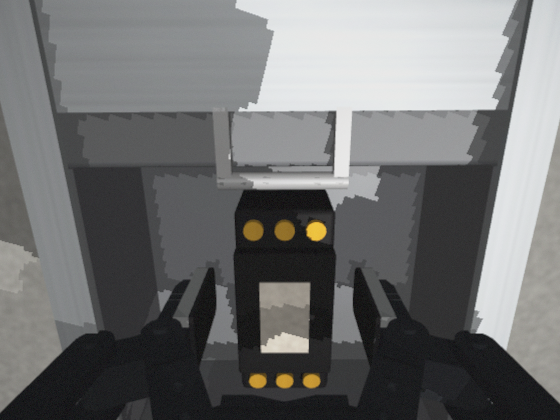

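The contactor lies flat and is released. I'll rise, look, then go behind the rib.

Request:
drive_tool:
  increments:
    - [0, 0, -0.008, 0]
    - [0, 0, -0.025, 0]
    - [0, 0, -0.05, 0]
    - [0, 0, -0.08, 0]
    - [0, 0, -0.105, 0]
    - [0, 0, -0.115, 0]
    - [0.02, 0, -0.115, 0]
    - [0.05, 0, -0.115, 0]
    - [0.085, 0, -0.115, 0]
    - [0.11, 0, -0.115, 0]

```text
time: 18.2
position: [528.8, 176.2, 129.1]
orientation: [-1.855, -2.534, 0.001]
contact_force: [0.8, 1.0, -0.1]
gripper_width: 59.9
```

```bash
python3 - <<'E'
from h import *
s=env.sense();print(s["position"],s["contact_force"],s["gripper_width"],delta(s,[*c2w(0.3,168),110],CY))
for n in ("wrist","top"):
    d=env.get_image(n);cv2.imwrite(f"pics/m_{n}.png",d["pixels"][:,:,::-1])
im=d["pixels"][190:310,95:265];cv2.imwrite("pics/m_case.png",cv2.resize(im,None,fx=4.7,fy=4.7,interpolation=cv2.INTER_CUBIC)[:,:,::-1])
E
```

```text
[528.79825794 176.15284231 129.08985179] [ 0.82623523  0.95905859 -0.0605769 ] 59.87880962443962 [array([96.1,  0.7, 19.1]), ('turn about tool z deg', np.float64(0.03))]
```

View pics/m_wrist.png

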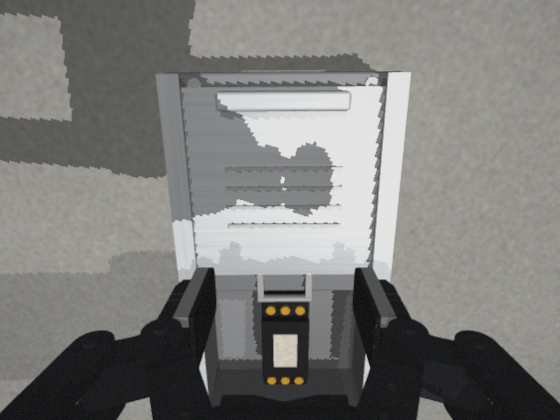

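View pics/m_case.png

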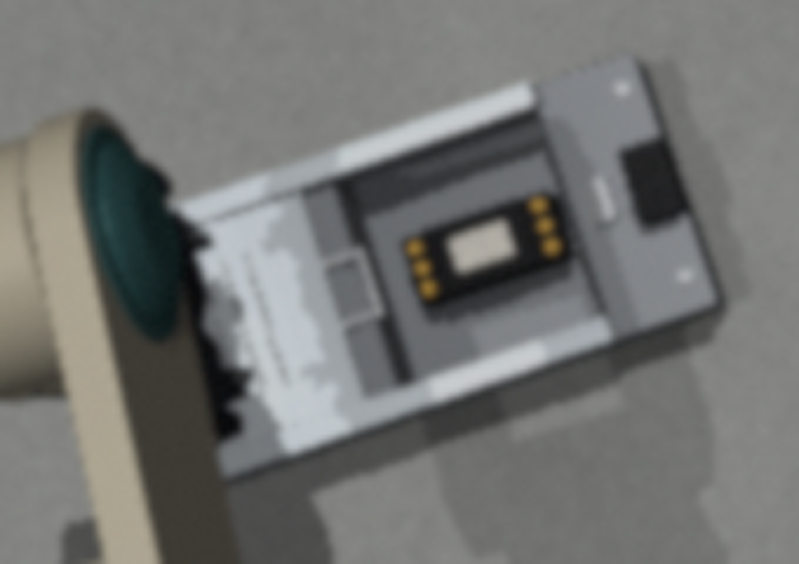

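```bash
python3 - <<'E'
from h import *
s=env.sense();d=env.get_image("wrist")
Rm=np.array([[np.cos(CY),-np.sin(CY)],[np.sin(CY),np.cos(CY)]])
L=lambda px,z:((ray(d,px,z,s)[:,:2]-CT)@Rm).round(1)
print("rib far edge",L([[218,93],[350,93]],79),"near",L([[218,107],[350,107]],79),L([[285,110]],61))
print("rail far",L([[158,73],[409,73]],66))
print("dots",L([[271,311],[285,311],[300,311],[272,381],[285,381],[299,381]],39))
g=d["pixels"].astype(int).mean(2);print(g[84:116,300].astype(int))
E
```

```text
rib far edge [[-33.9 151.2]
 [ 33.2 151.5]] near [[-34.2 144.3]
 [ 33.6 144.6]] [[  0.3 141.8]]
rail far [[-67.6 161. ]
 [ 66.3 161.5]]
dots [[ -9.5  -6. ]
 [  1.   -6. ]
 [ 12.3  -5.9]
 [ -9.2 -72.4]
 [  1.4 -72.4]
 [ 12.7 -72.3]]
[115  90  89  91 108 134 141 141 116 117 160 190 212 222 225 224 222 220
 222 224 225 225 226 227 226 223 207 180 141 193 217 217]
```

Request:
drive_tool:
  increments:
    - [0.03, 0, 0, 0]
    - [0.065, 0.0005, 0, 0]
    - [0.09, 0.0005, 0, 0]
    - [0.098, 0.0005, 0.005, 0]
    - [0.098, 0.0005, 0.02, 0]
    - [0.098, 0.0005, 0.04, 0]
    - [0.098, 0.0005, 0.055, 0]
    - [0.098, 0.0005, 0.06, 0]
    - [0.098, 0.0005, 0.062, 0]
    - [0.098, 0.0005, 0.062, 0]
  gripper: 0

```text
time: 19.35
position: [501.1, 267.9, 68.0]
orientation: [1.857, 2.534, 0.001]
contact_force: [0.7, -0.0, 0.4]
gripper_width: 0.3
```

```bash
python3 - <<'E'
from h import *
s=env.sense()
Rm=np.array([[np.cos(CY),-np.sin(CY)],[np.sin(CY),np.cos(CY)]])
print(s["position"],((s["position"][:2]-CT)@Rm).round(1),s["contact_force"],s["gripper_width"])
d=env.get_image("scene");im=d["pixels"][120:250,290:490];cv2.imwrite("pics/n_scene.png",cv2.resize(im,None,fx=4,fy=4,interpolation=cv2.INTER_CUBIC)[:,:,::-1])
E
```

```text
[501.08977023 267.94896735  67.96763606] [  1.  167.8] [ 0.69897106 -0.03723189  0.44667627] 0.30156386188456863
```

View pics/n_scene.png

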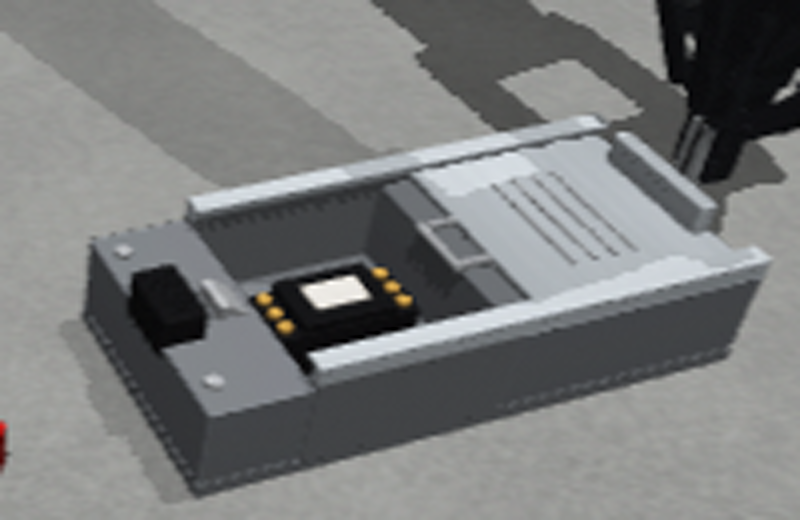

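Request:
drive_tool:
  increments:
    - [-0.003, 0, 0, 0]
    - [-0.006, 0, 0, 0]
    - [-0.01, 0, 0, 0]
    - [-0.017, 0, 0, 0]
    - [-0.025, 0, 0, 0]
    - [-0.034, 0, 0, 0]
    - [-0.043, 0, 0, 0]
    - [-0.052, 0, 0, 0]
    - [-0.058, 0, 0, 0]
    - [-0.06, 0, 0, 0]

```text
time: 20.4
position: [519.7, 210.7, 68.4]
orientation: [1.857, 2.534, 0.004]
contact_force: [0.6, 6.0, 2.7]
gripper_width: 0.3
```

```bash
cat > st.py <<'E'
from h import *
s=env.sense()
Rm=np.array([[np.cos(CY),-np.sin(CY)],[np.sin(CY),np.cos(CY)]])
print(s["position"].round(1),((s["position"][:2]-CT)@Rm).round(1),"F case",(s["contact_force"][:2]@Rm).round(1),s["contact_force"][2].round(1),s["gripper_width"])
E
python3 st.py
```

```text
[519.7 210.7  68.4] [  1.4 107.6] F case [2.4 5.5] 2.7 0.29578421372192437
```

Request:
drive_tool:
  increments:
    - [-0.006, 0, 0, 0]
    - [-0.012, 0, 0, 0]
    - [-0.019, 0, 0, 0]
    - [-0.026, 0, 0, 0]
    - [-0.033, 0, 0, 0]
    - [-0.04, 0, 0, 0]
    - [-0.046, 0, 0, 0]
    - [-0.051, 0, 0, 0]
    - [-0.054, 0, 0, 0]
    - [-0.055, 0, 0, 0]

```text
time: 21.4
position: [536.3, 159.1, 68.5]
orientation: [1.856, 2.534, 0.006]
contact_force: [1.9, 9.0, 2.5]
gripper_width: -0.1
```

```bash
python3 st.py; python3 - <<'E'
from h import *
d=env.get_image("scene");im=d["pixels"][120:250,290:490];cv2.imwrite("pics/o_scene.png",cv2.resize(im,None,fx=4,fy=4,interpolation=cv2.INTER_CUBIC)[:,:,::-1])
d=env.get_image("wrist");cv2.imwrite("pics/o_wrist.png",d["pixels"][:,:,::-1])
E
```

```text
[536.3 159.1  68.5] [ 1.7 53.4] F case [4.5 8. ] 2.5 -0.14395945576163927
```

View pics/o_scene.png

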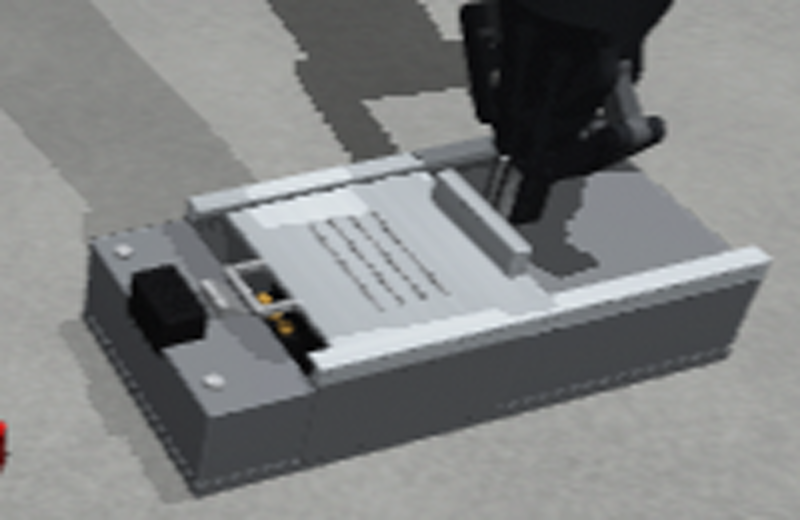

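Request:
drive_tool:
  increments:
    - [-0.002, -0.0003, 0, 0]
    - [-0.004, -0.0006, 0, 0]
    - [-0.006, -0.001, 0, 0]
    - [-0.008, -0.001, 0, 0]
    - [-0.01, -0.001, 0, 0]
    - [-0.012, -0.001, 0, 0]
    - [-0.014, -0.001, 0, 0]
    - [-0.015, -0.001, 0, 0]
    - [-0.016, -0.001, 0, 0]
    - [-0.016, -0.001, 0, 0]

```text
time: 22.5
position: [540.2, 144.7, 68.5]
orientation: [1.855, 2.535, 0.008]
contact_force: [3.0, 11.3, 1.0]
gripper_width: -0.3
```

```bash
python3 st.py
```

```text
[540.2 144.7  68.5] [ 1.  38.5] F case [6.3 9.9] 1.0 -0.3024223920708609
```

Request:
drive_tool:
  increments:
    - [-0.001, 0.0003, 0, 0]
    - [-0.002, 0.0005, 0, 0]
    - [-0.003, 0.001, 0, 0]
    - [-0.004, 0.001, 0, 0]
    - [-0.005, 0.001, 0, 0]
    - [-0.006, 0.001, 0, 0]
    - [-0.006, 0.001, 0, 0]
    - [-0.006, 0.001, 0, 0]
    - [-0.006, 0.001, 0, 0]
    - [-0.006, 0.001, 0, 0]

```text
time: 23.5
position: [542.4, 138.3, 68.4]
orientation: [-1.856, -2.535, -0.004]
contact_force: [0.1, 7.2, 2.9]
gripper_width: 0.1
```

```bash
python3 st.py; python3 - <<'E'
from h import *
d=env.get_image("scene");im=d["pixels"][120:250,290:490];cv2.imwrite("pics/p_scene.png",cv2.resize(im,None,fx=4,fy=4,interpolation=cv2.INTER_CUBIC)[:,:,::-1])
E
```

```text
[542.4 138.3  68.4] [ 1.2 31.7] F case [2.3 6.8] 2.9 0.10823708145653456
```

View pics/p_scene.png

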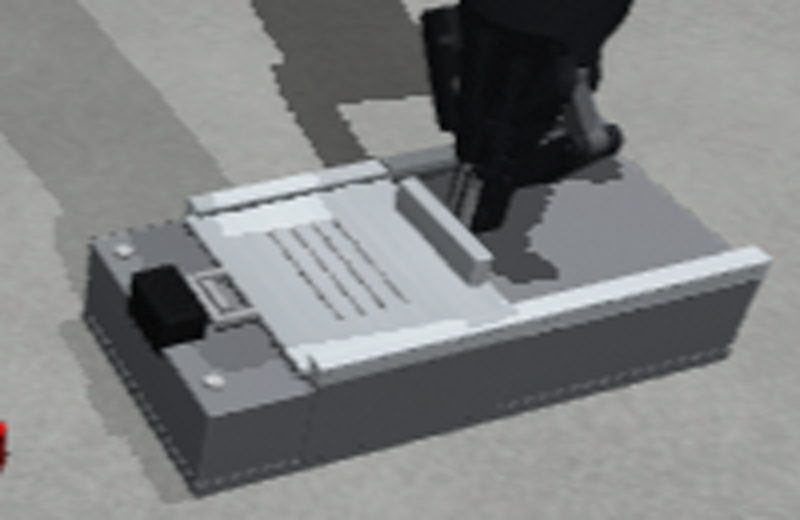

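Request:
drive_tool:
  increments:
    - [-0.0005, 0, 0, 0]
    - [-0.001, 0, 0, 0]
    - [-0.0015, 0, 0, 0]
    - [-0.0015, 0, 0, 0]
    - [-0.0015, 0, 0, 0]
    - [-0.0015, 0, 0, 0]
    - [-0.0015, 0, 0, 0]
    - [-0.0015, 0, 0, 0]
    - [-0.0015, 0, 0, 0]
    - [-0.0015, 0, 0, 0]

```text
time: 24.55
position: [542.8, 137.0, 68.4]
orientation: [-1.855, -2.535, -0.004]
contact_force: [-0.8, 8.8, 4.0]
gripper_width: -0.0
```

```bash
python3 st.py
```

```text
[542.8 137.   68.4] [ 1.2 30.3] F case [1.9 8.6] 4.0 -0.01664933293949697
```

Request:
drive_tool:
  increments:
    - [-0.0002, 0, 0, 0]
    - [-0.0004, 0, 0, 0]
    - [-0.0006, 0, 0, 0]
    - [-0.0008, 0, 0, 0]
    - [-0.001, 0, 0, 0]
    - [-0.001, 0, 0, 0]
    - [-0.001, 0, 0, 0]
    - [-0.001, 0, 0, 0]
    - [-0.001, 0, 0, 0]
    - [-0.001, 0, 0, 0]

```text
time: 25.55
position: [543.0, 136.5, 68.4]
orientation: [-1.855, -2.534, -0.005]
contact_force: [-0.6, 10.8, 4.8]
gripper_width: -0.0
```

```bash
python3 st.py
```

```text
[543.  136.5  68.4] [ 1.2 29.8] F case [ 2.7 10.5] 4.8 -0.03203098054623592
```

Force is rising against the firm stop. I'll back off slowly and see whether the catch holds.

Request:
drive_tool:
  increments:
    - [0.0005, 0, 0, 0]
    - [0.001, 0, 0, 0]
    - [0.0015, 0, 0, 0]
    - [0.002, 0, 0, 0]
    - [0.003, 0, 0, 0]
    - [0.004, 0, 0, 0]
    - [0.005, 0, 0, 0]
    - [0.006, 0, 0, 0]
    - [0.006, 0, 0, 0]
    - [0.006, 0, 0, 0]

```text
time: 26.55
position: [540.8, 140.5, 67.4]
orientation: [-1.857, -2.534, 0.001]
contact_force: [-0.0, 0.4, 0.3]
gripper_width: 0.0
```

```bash
python3 st.py
```

```text
[540.8 140.5  67.4] [ 0.4 34.2] F case [0.1 0.4] 0.3 0.008811928734048418
```

Force is zero, so the catch holds. I'll retreat and lift clear.

Request:
drive_tool:
  increments:
    - [0.01, 0, 0, 0]
    - [0.02, 0, 0, 0]
    - [0.025, 0, -0.01, 0]
    - [0.025, 0, -0.04, 0]
    - [0.025, 0, -0.08, 0]
    - [0.025, 0, -0.12, 0]
    - [0.04, 0, -0.14, 0]
    - [0.08, 0, -0.14, 0]
    - [0.12, 0, -0.14, 0]
    - [0.16, 0, -0.14, 0]

```text
time: 27.55
position: [492.0, 295.2, 209.0]
orientation: [1.856, 2.534, 0.002]
contact_force: [0.1, -0.3, 0.1]
gripper_width: -0.1
```

Request:
drive_tool:
  increments:
    - [0.04, 0, 0, 0]
    - [0.08, 0, 0, 0]
    - [0.12, 0, 0, 0]
    - [0.12, 0, 0, 0]
    - [0.12, 0, 0, 0]
    - [0.12, 0, 0, 0]
    - [0.12, 0, 0, 0]
    - [0.12, 0, 0, 0]
    - [0.12, 0, 0, 0]
    - [0.12, 0, 0, 0]

```text
time: 28.55
position: [456.7, 407.6, 207.8]
orientation: [1.857, 2.534, 0.0]
contact_force: [-0.0, 0.0, -0.6]
gripper_width: -0.2
```

```bash
python3 st.py; python3 - <<'E'
from h import *
t=env.get_image("top");cv2.imwrite("pics/q_top.png",t["pixels"][:,:,::-1])
d=env.get_image("scene");cv2.imwrite("pics/q_scene.png",d["pixels"][:,:,::-1])
im=t["pixels"][190:310,95:265];cv2.imwrite("pics/q_case.png",cv2.resize(im,None,fx=4.7,fy=4.7,interpolation=cv2.INTER_CUBIC)[:,:,::-1])
E
```

```text
[456.7 407.6 207.8] [  0.8 314.3] F case [-0.  0.] -0.6 -0.1756933865097249
```

View pics/q_case.png

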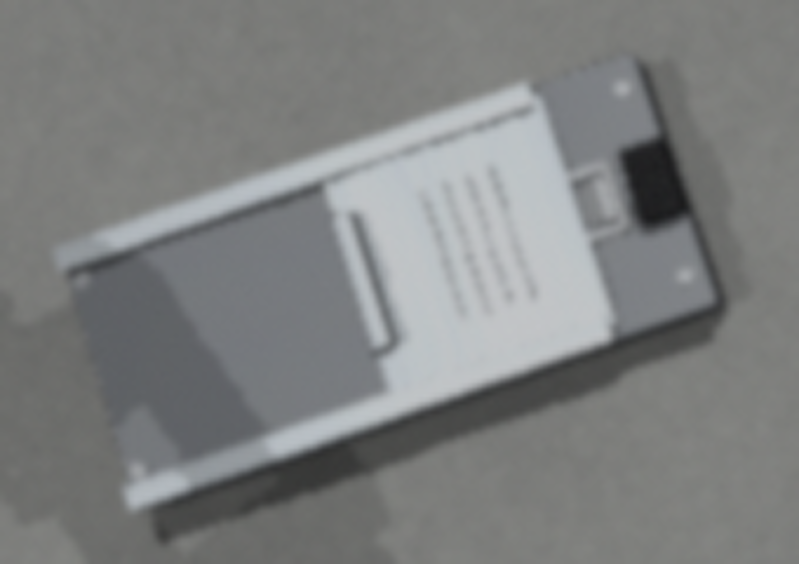

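View pics/q_scene.png

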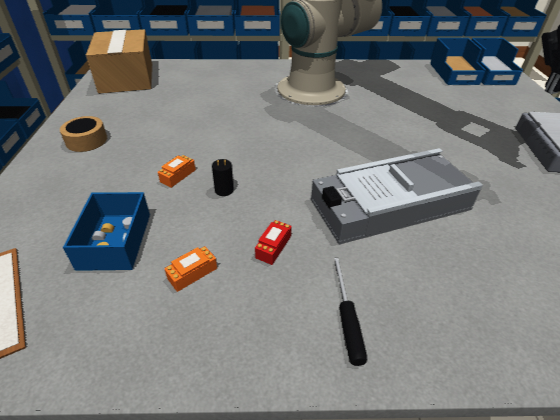

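The cover looks identical to the start picture (rib at about (365,280) in the crop), and 2 s after I let go it is still shut. Bystanders are where they were. Handing in.

```bash
python3 -c "
from station import env
print(env.close_job())"
```

```text
the job is handed in; nothing more can be done
None
```

The contactor is stowed in the case and the cover is shut and held by its catch. I handed the job in at about 28.7 s of the 67 s allowed.

- **Opening:** I pressed the thumb button down about 6.5 mm with about 5 N measured, and the cover shot open.
- **Placing:** I gripped the black contactor across its 36 mm width and lowered it to the compartment floor until the force showed contact (about 6 N), then released it. The wrist picture afterwards showed it flat, with its ends at roughly y -79 and +1 mm in the case's frame and clear of both walls.
- **Shutting:** I pushed the rib with closed fingers. The measured force was about 12 N on the catch's ramp, dropped past it, then rose to about 11 N at the firm stop. A sideways force of 2 to 6 N showed while pushing; I did not find its cause, and it went to zero when I backed off.
- **Last checks:** About 2 s after letting go, the cover stood exactly as in the first picture and the force reading was near zero. In the scene picture the capacitor, screwdriver, bin and the orange and red look-alikes stood where they began.

No check failed. The wrist and top cameras differed by up to 2 mm on the case's position, within the stated calibration.

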